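# Line up the cookie stamps by size on the rolling board

## Robot

A 7-joint arm with a two-finger parallel gripper is mounted at the origin on the work surface. World frame = base frame: x ahead of the robot, y to its left, z up, the work surface at z = 0. Lengths are in mm, angles in rad, forces in N, time in s.
With the tool pointing down it reaches from about 400 to 875 mm from the base axis. Payload 19.3 kg.
Tool frame: the origin (TCP) lies on the mounting face of the last link; the fingertips stand 173 mm ahead of it and the grasp point (between the pads) lies manip.grasp_offset ahead of it (manip.grasp_offset is the distance from the TCP to the grasp point, in mm); z points along the fingers, y is the line along which they close (so a half turn about z gives the same grasp; the last joint's range is limited). The gripper opens to 85 mm and grips with 20 to 120 N. Pads are 22 mm wide; open, the fingers measure 114 mm over their backs; the gripper's body (76 mm by 85 mm) begins 54 mm behind the grasp point. The pads swing forward as they close: fully open they stand 13 mm farther back than shut.
Start: joints at [1.178, 0.521, -0.036, 1.599, 0.021, 1.021, -0.113], TCP at [198.238, -592.724, 404.691] pointing down, gripper open.
Joint ranges: [-2.91, 2.91], [-0.3, 2.13], [-1.5, 1.42], [0.17, 2.43], [-1.26, 4.41], [0.16, 1.93], [-2.52, 2.52]. Speed limits (rad/s): [1.89, 1.89, 2.39, 2.39, 3.01, 3.01, 3.01].

## Interface

Orientations are given as a unit quaternion [x, y, z, w].
In Python, from plant import manip gives the robot as it stands.
- The arm moves only by the tool carry_out, never from a script. Its argument "motion" is one flat list of numbers, 5 for each row, row after row: the closure, from 0 (fully open) to 1 (shut), then the shift along the world's x, y, z in units of 25 mm (1.0 is 25 mm), then the turn about the world's z in rad. In form: [hand, tx, ty, tz, yaw, hand, tx, ty, tz, yaw, ...]. A call has 1 to 8 rows; each row shifts and turns the commanded pose from where the row before left it; what a row does not reach is not made up. A row lasts 1/12 s, in which the tool goes at most 41.7 mm and 7.16 degrees, less where a joint would pass 70% of its speed; a pose out of reach is approached as far as the arm can. A call is refused whole if a number of a shift passes 1 or a number of a turn 0.125, either way. A call with a gripper value outside its range is refused whole. The fingers move at their own pace and stop on an object; "grip_force" is the grip in N (left out, the last holds). Time passes only in rows, so rows that do not move let the fingers close. It gives the time, the measured TCP pose, the force and the opening at its end, in the units of the state.
- manip.read_state(): the state, without advancing time (a new reading comes with each control period).
- manip.read_camera(name): name is "scene" or "top" or "wrist"; returns a dict with "image" (480x640x3 uint8, blue, green, red), "mtx" (3x3 intrinsics, pixels), "camera_from_world" (4x4, takes a point from world to camera coordinates). Camera axes: x right, y down, z forward; pixel columns grow to the right and rows downward; lengths in mm; the calibration is good to about 2 mm. The wrist camera is an equidistant fisheye: a pixel r from the principal point sees the ray r / f radians off the axis. A picture is of the moment at which its call begins. There is no depth.
- manip.sign_off(): hands the job in, once; it reports no verdict.
Trained networks look in the newest picture that a camera, given by its name, has taken for a name from the list of things; names that differ only in an ending like _2 or _b are one class to them, and where a whole thing is asked for, a point or a joint stands for the part that bears it (a point fixed in the world has none). Each returns a list of dicts, best first, with "confidence" (0 to 1); they miss things now and then, are a little off and sometimes report something else, mostly with a low value. They report only what shows in the picture. A call takes as long as a camera call. They do not tell look-alikes from the thing itself.
- manip.trace(camera, thing): "mask" (480x640 bool, what is visible of it) and "box" ([centre column, centre row, width, height] in pixels, round what is visible of it).
- manip.pinpoint(camera, thing): "pixel" ([column, row] in pixels: a listed point, or the origin of a listed thing).
The state is a dict: "clock": time; "joint_pos": joint angles; "qd": joint speeds; "tau": joint torques, N m; "tool_pos": TCP position; "tcp_rot": TCP orientation; "contact_force": force on the tool from outside, world axes, zero at the start; "moment": the same for the moment, N m; "gripper_width": finger opening in mm.
Only numpy, scipy, OpenCV 4.12 (cv2) and the standard library are available. Lean on these libraries where they do the work, as an engineer would, in place of code of your own. Each camera call takes 0.05 s, during which the arm holds its last target. There are 200 camera calls.

## Task

Line up the four white cookie stamps in order of size on the round rolling board, ready for baking: one standing upright and centred in each dark ring, the smallest in the ring next to the red dot and the largest at the other end. Do not tip any stamp over on the way, and leave the plain steel ring cutter where it lies.

Things in the scene. Friction and masses are not known exactly. Their poses are not given: they have to be found in the camera images.
- stamp1_center (a point): The smallest of four loose cookie stamps: an upright white ceramic disc of 29 mm diameter, 14 mm thick, with a wooden knob 22 mm in diameter (a plain upright cylinder) rising from its middle; 55 mm tall in all, all four alike but for the disc's diameter, 50 g give or take a third. The point is on its axis, half-way up (27.5 mm above its underside); z up along the knob.
- stamp2_center (a point): The second smallest of four loose cookie stamps: an upright white ceramic disc of 40 mm diameter, 14 mm thick, with a wooden knob 22 mm in diameter (a plain upright cylinder) rising from its middle; 55 mm tall in all, all four alike but for the disc's diameter, 80 g give or take a third. The point is on its axis, half-way up (27.5 mm above its underside); z up along the knob.
- stamp3_center (a point): The second largest of four loose cookie stamps: an upright white ceramic disc of 51 mm diameter, 14 mm thick, with a wooden knob 22 mm in diameter (a plain upright cylinder) rising from its middle; 55 mm tall in all, all four alike but for the disc's diameter, 120 g give or take a third. The point is on its axis, half-way up (27.5 mm above its underside); z up along the knob.
- stamp4_center (a point): The largest of four loose cookie stamps: an upright white ceramic disc of 62 mm diameter, 14 mm thick, with a wooden knob 22 mm in diameter (a plain upright cylinder) rising from its middle; 55 mm tall in all, all four alike but for the disc's diameter, 170 g give or take a third. The point is on its axis, half-way up (27.5 mm above its underside); z up along the knob.
- board: Round, pale carved wooden rolling board, 340 mm across, 18 mm thick, fixed on the counter. Origin at the centre of its underside. A row of four identical dark rings lies flat on its top along its x axis, 74 mm apart; its +x axis points from the centre to the red dot (18 mm wide, 155 mm from the centre) at one end of the row. The board may lie turned any way round.
- mark1: Ring number 1 of the row counted from the red dot (the ring next to the dot): a flat dark ring 68 mm across marked on the board's top. Origin at its centre, level with the board's top surface, 18 mm above the counter; x axis along the row towards the red dot.
- mark2: Ring number 2 of the row counted from the red dot: a flat dark ring 68 mm across marked on the board's top. Origin at its centre, level with the board's top surface, 18 mm above the counter; x axis along the row towards the red dot.
- mark3: Ring number 3 of the row counted from the red dot: a flat dark ring 68 mm across marked on the board's top. Origin at its centre, level with the board's top surface, 18 mm above the counter; x axis along the row towards the red dot.
- mark4: Ring number 4 of the row counted from the red dot (the far end): a flat dark ring 68 mm across marked on the board's top. Origin at its centre, level with the board's top surface, 18 mm above the counter; x axis along the row towards the red dot.
- cutter_center (a point): Bystander: plain open steel ring cutter lying on the counter, 44 mm across, 22 mm high, without a knob. The point is at its centre, half-way up.
Things that resemble listed ones, but are neither listed nor needed, are in the scene too. Leave any yellow look-alike of the part that bears stamp2_center alone. Leave any yellow look-alike of the part that bears stamp1_center alone.

How it is judged:
By the outcome, as a careful person would: the job done as asked, in the order asked, and still so for the second after the job is handed in, with the robot touching nothing.
It also fails if it takes over 96 s, if anything falls off the work surface, if the arm or the gripper's body presses on something with over 40 N, if the wrist force passes 120 N, or if a joint passes its speed limit or range.

## Working session

There is one attempt and no reset: what is moved stays moved. The work goes in short steps, Python scripts to look and compute and a tool call to move; the robot and the scene stay as the last step left them, time stands still between calls to the robot, and variables do not carry over. Pictures are saved under pics/ and viewed, on a budget of 14 in all, crops included, one or two more only if the job needs it, and the job is handed in when it is done.

Besides the shell and the picture viewer there is one more tool, called after ">>>" as name(argument=value, ...), one argument or row to a line, values as JSON. carry_out: Moves the arm, as the interface text tells. Its arguments: {"type":"object","properties":{"motion":{"type":"array"},"grip_force":{"type":"number"}},"required":["motion"]}

```bash
mkdir -p pics; ls
python3 - <<'E'
from plant import manip
import cv2
s=manip.read_state();print(s['clock'],s['tool_pos'],s['tcp_rot'],s['gripper_width'],manip.grasp_offset)
for c in('top','scene'):
    r=manip.read_camera(c);cv2.imwrite(f'pics/{c}0.png',r['image']);print(r['mtx'].tolist(),r['camera_from_world'].tolist())
    for n in ['stamp1_center','stamp2_center','stamp3_center','stamp4_center','cutter_center','board','mark1','mark2','mark3','mark4']:
        print(n,[(round(d['confidence'],2),[round(float(x)) for x in d['pixel']]) for d in manip.pinpoint(c,n)])
E
```

```text
pics
0.0 [ 198.19386008 -592.60009755  404.14092928] [ 9.87002833e-01  1.60701898e-01 -1.33873064e-04 -5.38303223e-04] 85.27611995643248 154.70000000000002
[[519.4373669496036, 0.0, 320.41334796460836], [0.0, 519.4373669496036, 247.38722247097064], [0.0, 0.0, 1.0]] [[0.024304799018952942, -0.9996147948712923, 0.013399202180461142, -27.366151272567986], [-0.9884966623635407, -0.02603152832027138, -0.1489855967181096, 508.4094120364147], [0.1492770084131799, -0.00962400164876772, -0.9887485794434682, 1005.7046394087744], [0.0, 0.0, 0.0, 1.0]]
stamp1_center [(0.73, [446, 202]), (0.61, [434, 247])]
stamp2_center [(0.72, [126, 278])]
stamp3_center [(0.66, [174, 189])]
stamp4_center [(0.95, [495, 294])]
cutter_center [(0.47, [173, 237])]
board [(0.61, [298, 210]), (0.17, [170, 239])]
mark1 [(0.89, [287, 220]), (0.68, [325, 165]), (0.66, [310, 189]), (0.59, [269, 249]), (0.33, [447, 200])]
mark2 [(0.89, [287, 220]), (0.68, [325, 165]), (0.66, [310, 189]), (0.59, [269, 249]), (0.33, [447, 200])]
mark3 [(0.89, [287, 220]), (0.68, [325, 165]), (0.66, [310, 189]), (0.59, [269, 249]), (0.33, [44
[... 375 characters left out ...]
160.37323645506888], [-0.49718559977047394, -0.6524589185146162, -0.5719299249310286, 1591.3180589546055], [0.0, 0.0, 0.0, 1.0]]
stamp1_center [(0.75, [249, 202]), (0.59, [213, 205])]
stamp2_center [(0.83, [510, 291]), (0.63, [478, 322])]
stamp3_center [(0.84, [371, 341])]
stamp4_center []
cutter_center [(0.67, [407, 330])]
board [(0.69, [297, 278])]
mark1 [(0.81, [279, 268]), (0.75, [351, 266]), (0.74, [243, 272]), (0.58, [313, 268])]
mark2 [(0.81, [279, 268]), (0.75, [351, 266]), (0.74, [243, 272]), (0.58, [313, 268])]
mark3 [(0.81, [279, 268]), (0.75, [351, 266]), (0.74, [243, 272]), (0.58, [313, 268])]
mark4 [(0.81, [279, 268]), (0.75, [351, 266]), (0.74, [243, 272]), (0.58, [313, 268])]
```

View pics/top0.png

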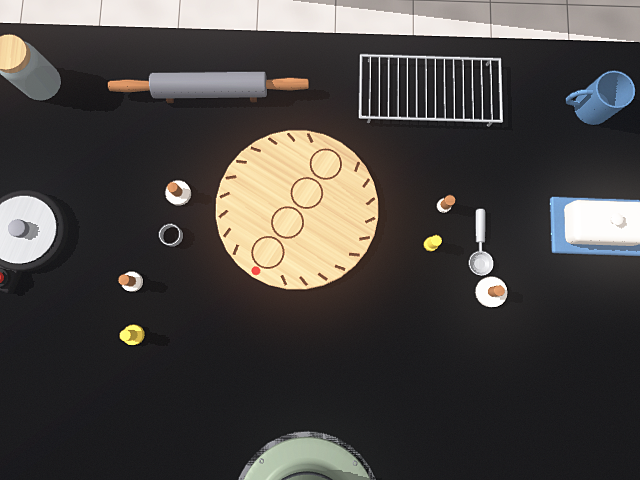

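View pics/scene0.png

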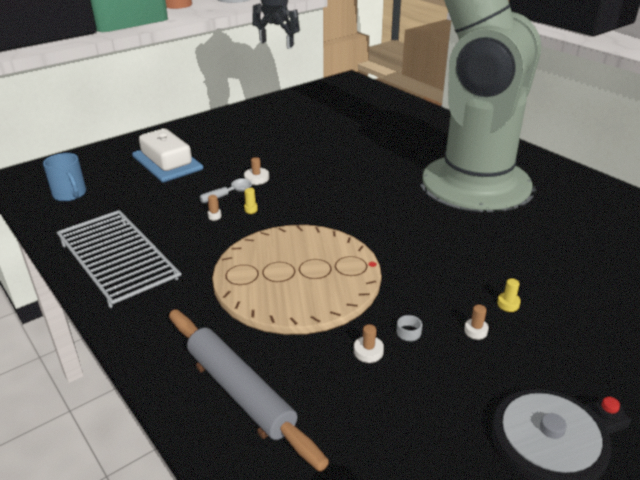

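The top view shows white stamps at about (178,190), (131,281), (445,204) and (491,292). The yellow look-alikes are at (132,335) and (432,243), and the cutter is at (171,235). The rings run from the red dot (256,271) up to the right to (325,164). The scene view agrees.

```bash
cat > h.py <<'E'
import numpy as np,cv2
from plant import manip
def onplane(r,uv,z):
    T=r['camera_from_world'];R=T[:3,:3];o=-R.T@T[:3,3]
    d=R.T@np.linalg.inv(r['mtx'])@np.array([uv[0],uv[1],1.]);return (o+d*(z-o[2])/d[2])[:2]
def yaw(q):
    from scipy.spatial.transform import Rotation as Ro
    y=Ro.from_quat(q).as_matrix()[:,1];return np.degrees(np.arctan2(y[1],y[0]))
E
python3 - <<'E'
from h import *
r=manip.read_camera('top');s=manip.read_camera('scene')
g=r['image'].astype(int)
def cen(m,z,b):
    m=m.copy();k=np.zeros_like(m);k[b[1]:b[3],b[0]:b[2]]=1;y,x=np.nonzero(m&k);return onplane(r,(x.mean(),y.mean()),z),len(x)
# white disc hull centre at z=14
w=(g.min(2)>120)&(np.ptp(g,axis=2)<45)
for n,b in dict(s3=(160,175,195,210),s2=(112,265,148,298),s1=(430,190,460,217),s4=(472,272,512,312)).items():
    k=np.zeros(w.shape,bool);k[b[1]:b[3],b[0]:b[2]]=1
    y,x=np.nonzero(w&k);c,rad=cv2.minEnclosingCircle(np.c_[x,y].astype(np.float32));print(n,c,rad,onplane(r,c,14).round(1),len(x))
for n in ('stamp1_center','stamp2_center','stamp3_center','stamp4_center','cutter_center'):
    for nm,cam in(('top',r),('scene',s)):
        print(n,nm,[(round(d['confidence'],2),onplane(cam,d['pixel'],27.5 if n[0]=='s' else 11).round(1)) for d in manip.pinpoint(nm,n)])
red=(g[...,2]>150)&(g[...,1]<90)&(g[...,0]<90);print('red',cen(red,18,(230,240,290,300)))
for nm,cam in(('top',r),('scene',s)):
    print(nm,[onplane(cam,d['pixel'],18).round(1) for d in manip.pinpoint(nm,'mark1')])
# dark ring fit
hsv=r['image'];k=np.zeros(w.shape,bool)
m=(g.sum(2)<330).astype(np.uint8)
cs,_=cv2.findContours(m,cv2.RETR_CCOMP,cv2.CHAIN_APPROX_NONE)
for c in cs:
    (x,y),(a,b),_=cv2.fitEllipse(c) if len(c)>40 else ((0,0),(0,0),0)
    if 25<a<40 and 25<b<45 and 220<x<375: print('ring',round(x,1),round(y,1),round(a),round(b),onplane(r,(x,y),18).round(1))
E
```

```text
s3 (177.88763427734375, 192.26966857910156) 13.003385543823242 [620.8 284.8] 351
s2 (131.78878784179688, 281.89654541015625) 10.614180564880371 [431.8 365.8] 198
s1 (443.5, 205.0) 7.159010887145996 [ 608.9 -269.7] 74
s4 (487.5333251953125, 287.5333251953125) 21.27220916748047 [ 438.7 -357.9] 659
stamp1_center top [(0.61, array([ 617.4, -272. ])), (0.55, array([ 529. , -244.8]))]
stamp1_center scene [(0.74, array([ 526.2, -236.6])), (0.58, array([ 609.2, -272.9]))]
stamp2_center top [(0.62, array([439.2, 371.5])), (0.55, array([324.3, 351.1]))]
stamp2_center scene [(0.73, array([446.8, 373.5])), (0.7, array([326. , 360.3]))]
stamp3_center top [(0.94, array([624.1, 280.7]))]
stamp3_center scene []
stamp4_center top [(0.81, array([ 428.2, -369.9]))]
stamp4_center scene [(0.71, array([ 430.7, -360.7]))]
cutter_center top [(0.67, array([529.4, 290.1]))]
cutter_center scene [(0.75, array([532.2, 295.7]))]
red (array([461.54402495, 116.29962386]), 52)
top [array([559.4,  60.7]), array([503.8,  91.7]), array([685.5, -23.3]), array([624.4,  15.8])]
scene [array([504.6,  98.2]), array([628.9,   5.4]), array([688.8, -24.8])]
ring 267.4 251.9 31 32 [499.8  93.4]
ring 267.4 252.0 30 31 [499.6  93.4]
ring 287.0 222.0 31 32 [563.2  55.4]
ring 287.1 222.0 30 30 [563.2  55.4]
ring 306.3 192.5 30 31 [626.6  17.5]
ring 306.4 192.5 29 31 [626.7  17.4]
ring 325.3 163.6 30 31 [690.2 -20.6]
ring 325.2 163.6 29 30 [690.3 -20.4]
```

>>> carry_out(
  motion=[0.3,0.93,0.91,-0.2,-0.086,0.3,0.93,0.91,-0.2,-0.086,0.3,0.93,0.91,-0.2,-0.086,0.3,0.93,0.91,-0.2,-0.086,0.3,0.93,0.91,-0.2,-0.086,0.3,0.93,0.91,-0.2,-0.086,0.3,0.93,0.91,-0.2,-0.086,0.3,0.93,0.91,-0.2,-0.086],
  grip_force=40,
)

```text
clock: 2.47
tool_pos: [385.2, -409.5, 364.6]
tcp_rot: [0.983, -0.184, 0.0, 0.0]
contact_force: [0.1, -0.8, 0.2]
gripper_width: 59.7
```

>>> carry_out(
  motion=[0.3,0.93,0.91,-0.2,-0.086,0.3,0.93,0.91,-0.2,-0.086,0.3,0,0,0,0,0.3,0,0,0,0],
)

```text
clock: 2.8
tool_pos: [432.1, -363.7, 354.4]
tcp_rot: [0.965, -0.264, -0.0, -0.0]
contact_force: [-0.3, -0.1, -2.0]
gripper_width: 59.8
```

```bash
cat >> h.py <<'E'
def fish(r,uv,z):
    K=r['mtx'];T=r['camera_from_world'];R=T[:3,:3];o=-R.T@T[:3,3]
    a=np.array([(uv[0]-K[0,2])/K[0,0],(uv[1]-K[1,2])/K[1,1]]);t=np.hypot(*a)
    d=R.T@np.r_[a/t*np.sin(t),np.cos(t)];return (o+d*(z-o[2])/d[2])[:2]
def look(n,name=None):
    w=manip.read_camera('wrist');st=manip.read_state()
    print('tcp',np.round(st['tool_pos'],1),'yaw',round(yaw(st['tcp_rot']),1),'w',round(st['gripper_width'],1))
    z=18 if n[0]=='m' else 27.5
    for d in manip.pinpoint('wrist',n): print(n,round(d['confidence'],2),np.round(d['pixel']),fish(w,d['pixel'],z).round(1))
    if n[0]=='s':
      for d in manip.trace('wrist',n):
        g=w['image'].astype(int);m=d['mask']&(g.min(2)>110)&(np.ptp(g,axis=2)<50)
        y,x=np.nonzero(m)
        if len(x)>20:
            P=np.array([fish(w,p,14) for p in zip(x,y)],np.float32);c,rad=cv2.minEnclosingCircle(P);print(' disc c',np.round(c,1),'rad',round(rad,1))
    if name: cv2.imwrite('pics/'+name,w['image'])
E
python3 -c "
from h import *
look('stamp4_center','w1.png')"
```

```text
tcp [ 431.  -365.   354.7] yaw -120.7 w 60.1
stamp4_center 0.72 [324. 222.] [ 430.1 -366.3]
```

View pics/w1.png

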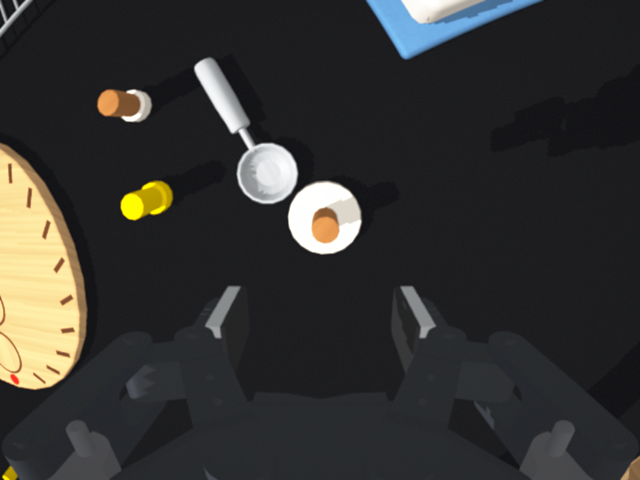

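The wrist view shows stamp4's disc at (325,218) and its knob top at (326,226). The spoon bowl at (267,172) is close but clears a narrowed gripper.

```bash
python3 -c "
from h import *
w=manip.read_camera('wrist');print(fish(w,(325,217.5),14),fish(w,(326,224.5),55))
g=w['image'].astype(int);m=((g.min(2)>110)).astype(np.uint8);m[:,:285]=0;m[:180]=0;m[256:]=0;m[:,365:]=0
y,x=np.nonzero(m);P=np.array([fish(w,p,14) for p in zip(x,y)],np.float32);print(cv2.minEnclosingCircle(P))"
```

```text
[ 427.94608773 -370.21898822] [ 430.6984651  -372.13150971]
((435.8857421875, -364.4954833984375), 37.67794418334961)
```

>>> carry_out(
  motion=[0.53,0,0,-0.9,0,0.53,0,0,-0.9,0,0.53,0,0,-0.9,0,0.53,0,0,-0.9,0,0.53,0,0,0,0],
)

```text
clock: 3.42
tool_pos: [429.2, -365.4, 261.4]
tcp_rot: [0.964, -0.266, -0.002, -0.001]
contact_force: [-0.3, 0.6, -0.9]
gripper_width: 40.2
```

```bash
python3 -c "
from h import *
look('stamp4_center','w2.png')"
```

```text
tcp [ 429.7 -365.7  263.5] yaw -120.8 w 40.2
stamp4_center 0.65 [322. 252.] [ 429.9 -367.2]
 disc c [ 430.7 -366.9] rad 31.9
```

View pics/w2.png

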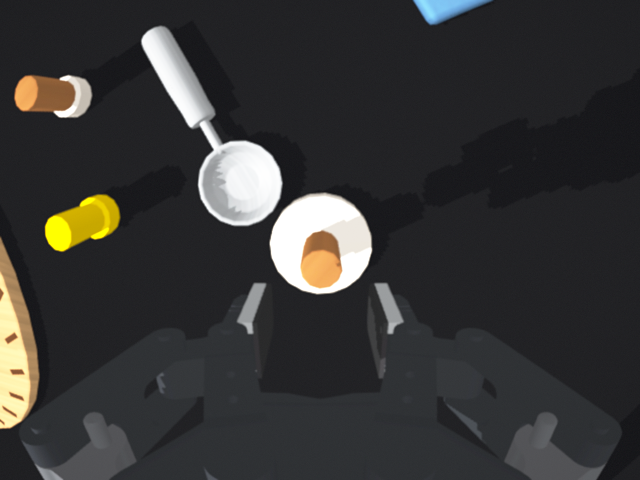

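Stamp4's disc is at (321,243), centred between the pads. I'll descend, grip and lift.

>>> carry_out(
  motion=[0.53,0,-0.07,-0.8,0,0.53,0,0,-0.8,0,0.53,0,0,-0.8,0,0.53,0,0,-0.5,0,0.53,0,0,0,0,1,0,0,0,0,1,0,0,0,0,1,0,0,0,0],
)

```text
clock: 4.23
tool_pos: [431.0, -367.4, 193.6]
tcp_rot: [0.964, -0.265, 0.001, 0.0]
contact_force: [-0.8, -0.8, 5.6]
gripper_width: 21.4
```

>>> carry_out(
  motion=[1,0,0,0,0,1,0,0,0,0,1,0,0,0,0,1,0,0,0.5,0,1,0,0,0.8,0,1,0,0,1,0,1,0,0,1,0,1,0,0,0.3,0],
)

```text
clock: 4.9
tool_pos: [431.2, -367.5, 286.6]
tcp_rot: [0.964, -0.266, 0.002, 0.001]
contact_force: [0.2, -0.5, -0.4]
gripper_width: 21.0
```

>>> carry_out(
  motion=[1,0.4,0.5,0,0,1,0.74,0.99,0,0,1,0.74,0.99,0,0,1,0.74,0.99,0,0,1,0.74,0.99,0,0,1,0.74,0.99,0,0,1,0.74,0.99,0,0,1,0.74,0.99,0,0],
)

```text
clock: 5.57
tool_pos: [570.9, -179.8, 282.7]
tcp_rot: [0.964, -0.265, 0.0, -0.0]
contact_force: [-0.6, -0.2, -1.5]
gripper_width: 20.9
```

>>> carry_out(
  motion=[1,0.74,0.99,0,0,1,0.74,0.99,0,0,1,0.74,0.99,0,0,1,0.74,0.99,0,0,1,0.74,0.99,0,0,1,0.74,0.99,0,0,1,0.36,0.48,0,0,1,0,0,0,0],
)

```text
clock: 6.23
tool_pos: [691.5, -16.4, 282.2]
tcp_rot: [0.965, -0.263, 0.0, -0.001]
contact_force: [-0.5, -0.1, -1.8]
gripper_width: 21.0
```

```bash
python3 -c "
from h import *
look('mark4');look('stamp4_center','w3.png');
t=manip.read_camera('scene')
for d in manip.pinpoint('scene','stamp4_center'): print(d['pixel'],onplane(t,d['pixel'],119))"
```

```text
tcp [690.6 -18.7 282.1] yaw -120.6 w 21.1
tcp [689.8 -21.3 282.3] yaw -120.8 w 20.8
stamp4_center 0.61 [317. 312.] [651.4   4.4]
 disc c [657.5  -1.1] rad 48.9
[238.6, 231.5] [686.13069845 -22.69820969]
```

View pics/w3.png

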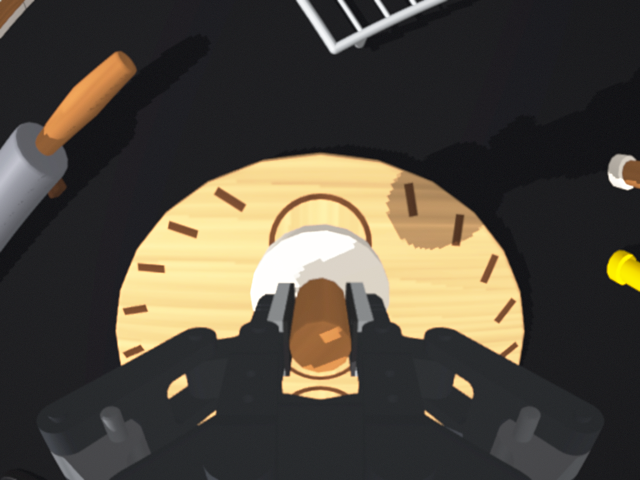

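The stamp is held upright at (320,290) over ring 4, whose arc shows at (270-370,195-240). I'll measure that arc to correct the placing.

```bash
cat >> h.py <<'E'
def ring(w,guess,z=18,name=''):
    # fit dark-ring circle (mid radius ~33) to dark pixels in rectified board-plane view around guess
    from scipy.optimize import least_squares
    g=w['image'].astype(int);T=w['camera_from_world'];K=w['mtx']
    th=np.linspace(0,2*np.pi,180,endpoint=False);rr=np.arange(28,40,.25);pts=[]
    for t in th:
        P=np.c_[guess[0]+rr*np.cos(t),guess[1]+rr*np.sin(t),np.full(len(rr),z)]
        c=P@T[:3,:3].T+T[:3,3];h=np.hypot(c[:,0],c[:,1]);a=np.arctan2(h,c[:,2])
        u=(K[0,2]+K[0,0]*a*c[:,0]/h);v=(K[1,2]+K[1,1]*a*c[:,1]/h)
        if u.min()<1 or u.max()>638 or v.min()<1 or v.max()>478: continue
        I=cv2.remap(w['image'].astype(np.float32),u.astype(np.float32)[None],v.astype(np.float32)[None],1)[0].sum(1)
        k=I.argmin()
        if 4<k<len(rr)-5 and I[:k-3].max()>420 and I[k+4:].max()>420 and I[k]<330 and I[k]>90: pts.append(P[k,:2])
    pts=np.array(pts)
    if len(pts)<8: print(name,'few',len(pts));return
    s=least_squares(lambda q:np.hypot(*(pts-q[:2]).T)-q[2],[*guess,33],loss='soft_l1',f_scale=.5)
    print(name,'ring',s.x.round(1),'n',len(pts),'rms',round(float(np.sqrt((s.fun**2).mean())),2))
E
python3 -c "
from h import *
w=manip.read_camera('wrist')
for z in (18,):
  for i,c in enumerate([(499.9,93.3),(563.3,55.4),(626.7,17.4),(690.2,-20.6)]): ring(w,c,z,str(i+1))
print(fish(w,(320,196),18),fish(w,(320,376),18))
"
```

```text
1 few 0
2 few 0
3 ring [625.   18.6  32.4] n 39 rms 0.21
4 ring [688.3 -19.5  32.3] n 92 rms 0.33
[715.96794867 -37.68194878] [598.30182212  32.77106113]
```

>>> carry_out(
  motion=[1,-0.06,0.04,-0.7,0,1,0,0,-0.7,0,1,0,0,-0.6,0,1,0,0,-0.4,0,1,0,0,-0.26,0,1,0,0,-0.16,0,1,0,0,-0.03,0,1,0,0,0,0],
)

```text
clock: 7.3
tool_pos: [688.9, -19.9, 211.4]
tcp_rot: [0.964, -0.266, 0.0, -0.0]
contact_force: [0.3, 0.4, -1.5]
gripper_width: 21.0
```

>>> carry_out(
  motion=[1,0,0,0,0,0.53,0,0,0,0,0.53,0,0,0,0,0.53,0,0,0,0,0.53,0,0,0.3,0,0.53,0,0,0.9,0,0.53,0,0,0.9,0,0.53,0,0,0.9,0],
)

```text
clock: 7.97
tool_pos: [688.7, -19.8, 287.4]
tcp_rot: [0.964, -0.265, -0.0, 0.0]
contact_force: [0.7, -0.6, -0.1]
gripper_width: 40.0
```

```bash
cat >> h.py <<'E'
def topdisc(c,rad):
    # white disc fit in top view at height 32 (18+14)
    t=manip.read_camera('top');g=t['image'].astype(int);m=(g.min(2)>190)
    P=np.array([onplane(t,p,32) for p in np.argwhere(m)[:,::-1]]);P=P[np.hypot(*(P-c).T)<rad+8].astype(np.float32)
    if len(P)>10: print('top disc',np.round(cv2.minEnclosingCircle(P)[0],1),round(cv2.minEnclosingCircle(P)[1],1),len(P))
E
python3 -c "
from h import *
w=manip.read_camera('wrist');cv2.imwrite('pics/w4.png',w['image'])
print(manip.read_state()['tool_pos'])
ring(w,(688.3,-19.5));topdisc((690,-20),31)
"
```

```text
[689.8132548  -19.95713353 292.24233757]
 ring [687.3 -19.   33.1] n 94 rms 0.33
```

View pics/w4.png

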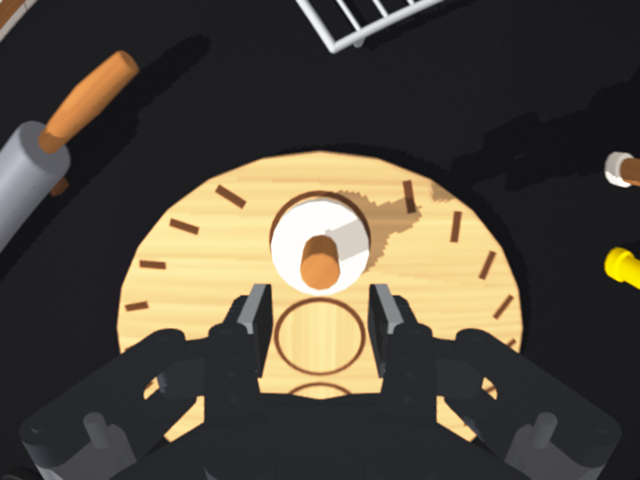

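Stamp4 stands on ring 4 with its disc at (320,247). I'll check the centring with numbers.

```bash
cat >> h.py <<'E'
def disc(w,c,rad,z):
    # fit bright disc outline: white pixels near c at height z
    g=w['image'].astype(int);m=(g.min(2)>105)&(np.ptp(g,axis=2)<35)
    P=np.array([fish(w,p,z) for p in np.argwhere(m)[:,::-1]]);P=P[np.hypot(*(P-c).T)<rad+4]
    if len(P)<10: print('disc few');return
    q,r=cv2.minEnclosingCircle(P.astype(np.float32));print('disc',np.round(q,1),round(r,1),len(P))
E
python3 -c "
from h import *
w=manip.read_camera('wrist')
print(manip.read_state()['tool_pos']);ring(w,(688.3,-19.5));disc(w,(689,-20),31,32)
t=manip.read_camera('top')['image'];cv2.imwrite('pics/t1.png',cv2.resize(t[120:300,210:390],(720,720),interpolation=2))
"
```

```text
[689.2361697  -19.77880848 288.3719344 ]
 ring [687.6 -19.2  32.8] n 95 rms 0.33
disc [687.6 -19.4] 31.8 5300
```

>>> carry_out(
  motion=[0.53,-0.5,-0.9,0.2,0,0.53,-0.5,-0.98,0.2,0,0.53,-0.3,-0.98,0.1,0,0.53,-0.3,-0.98,0,0,0.53,-0.3,-0.98,0,0,0.53,-0.3,-0.98,0,0,0.53,-0.3,-0.98,0,0,0.53,-0.3,-0.98,0,0],
)

```text
clock: 8.83
tool_pos: [618.0, -214.7, 297.6]
tcp_rot: [0.964, -0.265, -0.001, -0.0]
contact_force: [0.3, -0.3, -0.7]
gripper_width: 40.2
```

>>> carry_out(
  motion=[0.53,-0.3,-0.98,-0.6,0,0.53,-0.07,-0.98,-0.7,0,0.53,0,-0.3,-0.2,0,0.53,0,0,0,0],
)

```text
clock: 9.17
tool_pos: [608.2, -272.4, 258.6]
tcp_rot: [0.964, -0.267, -0.002, 0.0]
contact_force: [0.2, 0.8, 0.4]
gripper_width: 40.3
```

```bash
python3 -c "
from h import *
look('stamp1_center');w=manip.read_camera('wrist');disc(w,(610,-271),14.5,14)
"
```

```text
tcp [ 609.  -270.6  259.7] yaw -120.9 w 40.1
stamp1_center 0.75 [348. 375.] [ 527.8 -246.2]
stamp1_center 0.7 [320. 256.] [ 608.1 -273. ]
 disc c [ 611.  -272.8] rad 15.0
disc [ 611.  -272.2] 15.3 708
```

Stamp4's disc and ring 4 agree to within 0.3 mm. Next is stamp1.

>>> carry_out(
  motion=[0.53,0.03,-0.09,-0.8,0,0.53,0,0,-0.8,0,0.53,0,0,-0.8,0,0.53,0,0,-0.32,0,0.53,0,0,0,0,1,0,0,0,0,1,0,0,0,0,1,0,0,0,0],
)

```text
clock: 10.03
tool_pos: [610.7, -272.5, 194.3]
tcp_rot: [0.964, -0.265, 0.001, 0.0]
contact_force: [-0.1, 0.5, 0.4]
gripper_width: 20.8
```

>>> carry_out(
  motion=[1,0,0,0,0,1,0,0,0,0,1,0,0,0.5,0,1,0,0,0.8,0,1,0,0,1,0,1,0,0,1,0,1,-0.2,0.6,0.3,0,1,-0.3,0.98,0,0],
)

```text
clock: 10.7
tool_pos: [597.9, -235.2, 286.7]
tcp_rot: [0.964, -0.267, 0.003, 0.001]
contact_force: [0.4, -0.0, -1.6]
gripper_width: 21.3
```

>>> carry_out(
  motion=[1,-0.3,0.98,0,0,1,-0.3,0.98,0,0,1,-0.3,0.98,0,0,1,-0.3,0.98,0,0,1,-0.3,0.98,0,0,1,-0.3,0.98,0,0,1,-0.3,0.98,0,0,1,-0.3,0.98,0,0],
)

```text
clock: 11.37
tool_pos: [537.3, -36.0, 284.1]
tcp_rot: [0.964, -0.266, 0.001, -0.0]
contact_force: [1.3, 0.7, -0.2]
gripper_width: 21.0
```

>>> carry_out(
  motion=[1,-0.3,0.98,0,0,1,-0.3,0.98,0,0,1,-0.3,0.98,0,0,1,-0.3,0.98,0,0,1,-0.3,0.98,0,0,1,-0.1,0.38,0,0,1,0,0,0,0,1,0,0,0,0],
)

```text
clock: 12.03
tool_pos: [497.9, 94.9, 283.7]
tcp_rot: [0.964, -0.265, 0.0, -0.0]
contact_force: [-0.0, -1.2, -0.7]
gripper_width: 20.9
```

```bash
python3 -c "
from h import *
look('stamp1_center','w5.png');w=manip.read_camera('wrist');ring(w,(497.9,94.5))
"
```

```text
tcp [498.   94.2 283.5] yaw -120.8 w 21.4
stamp1_center 0.75 [322. 313.] [456.3 118. ]
 disc c [473.1 110. ] rad 19.8
 ring [497.9  94.4  32.1] n 142 rms 0.56
```

View pics/w5.png

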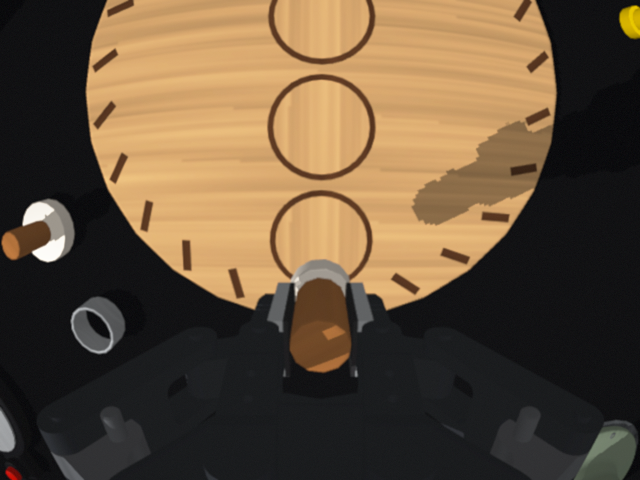

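Stamp1 is held over ring 1, seen at (320,240) and measured at (497.9,94.4). I'll place it, then go to stamp2.

>>> carry_out(
  motion=[1,0,-0.02,-0.7,0,1,0,0,-0.7,0,1,0,0,-0.6,0,1,0,0,-0.4,0,1,0,0,-0.26,0,1,0,0,-0.16,0,1,0,0,-0.05,0,1,0,0,0,0],
)

```text
clock: 12.9
tool_pos: [497.9, 94.1, 211.8]
tcp_rot: [0.964, -0.266, 0.0, 0.0]
contact_force: [-1.3, -1.2, 1.4]
gripper_width: 20.5
```

>>> carry_out(
  motion=[1,0,0,0,0,0.53,0,0,0,0,0.53,0,0,0,0,0.53,0,0,0,0,0.53,0,0,0.3,0,0.53,0,0,0.9,0,0.53,0,0,0.9,0,0.53,0,0,0.9,0],
)

```text
clock: 13.57
tool_pos: [497.6, 94.4, 287.5]
tcp_rot: [0.964, -0.265, -0.0, 0.0]
contact_force: [0.4, 0.0, 1.7]
gripper_width: 39.7
```

```bash
python3 -c "
from h import *
w=manip.read_camera('wrist')
print(manip.read_state()['tool_pos']);ring(w,(497.9,94.5));disc(w,(498,94.5),14.5,32)
"
```

```text
[498.58329159  94.48394197 291.28650021]
 ring [497.7  94.5  32.3] n 131 rms 0.27
disc [497.4  94.2] 14.7 573
```

>>> carry_out(
  motion=[0.53,-0.2,0.9,0.2,0,0.53,-0.2,0.98,0.2,0,0.53,-0.2,0.98,0,0,0.53,-0.2,0.98,0,0,0.53,-0.2,0.98,0,0,0.53,-0.2,0.98,0,0,0.53,-0.2,0.98,0,0,0.53,-0.2,0.98,-0.2,0],
)

```text
clock: 14.28
tool_pos: [457.5, 289.8, 292.3]
tcp_rot: [0.964, -0.265, 0.0, -0.001]
contact_force: [0.9, -0.2, 0.8]
gripper_width: 40.3
```

>>> carry_out(
  motion=[0.53,-0.2,0.98,-0.4,0,0.53,-0.2,0.98,-0.4,0,0.53,-0.2,0.98,-0.4,0,0.53,-0.2,0.4,0,0,0.53,0,0,0,0],
)

```text
clock: 14.7
tool_pos: [435.9, 375.0, 260.6]
tcp_rot: [0.965, -0.263, -0.001, 0.0]
contact_force: [-0.3, 0.4, -0.5]
gripper_width: 40.0
```

```bash
python3 -c "
from h import *
look('stamp2_center');w=manip.read_camera('wrist');disc(w,(435,369),20,14)
"
```

```text
tcp [436.9 373.2 261. ] yaw -120.6 w 40.2
stamp2_center 0.85 [330. 259.] [431.6 370.1]
 disc c [433.4 368.3] rad 20.9
disc [433.3 368.9] 21.4 1901
```

>>> carry_out(
  motion=[0.53,-0.19,-0.13,-0.7,0,0.53,0,0,-0.8,0,0.53,0,0,-0.8,0,0.53,0,0,-0.43,0,0.53,0,0,0,0,1,0,0,0,0,1,0,0,0,0,1,0,0,0,0],
)

```text
clock: 15.57
tool_pos: [433.4, 368.9, 194.0]
tcp_rot: [0.964, -0.266, 0.0, -0.001]
contact_force: [-0.6, 0.2, -0.6]
gripper_width: 20.7
```

>>> carry_out(
  motion=[1,0,0,0,0,1,0,0,0,0,1,0,0,0.5,0,1,0,0,0.8,0,1,0,0,1,0,1,0,0,1,0,1,0.13,-0.33,0.3,0,1,0.4,-0.98,0,0],
)

```text
clock: 16.23
tool_pos: [445.3, 338.9, 285.5]
tcp_rot: [0.965, -0.263, 0.0, -0.002]
contact_force: [0.8, -0.1, -1.6]
gripper_width: 21.0
```

>>> carry_out(
  motion=[1,0.4,-0.98,0,0,1,0.4,-0.98,0,0,1,0.4,-0.98,0,0,1,0.4,-0.98,0,0,1,0.4,-0.98,0,0,1,0.4,-0.98,0,0,1,0.4,-0.98,0,0,1,0.4,-0.98,0,0],
)

```text
clock: 16.9
tool_pos: [526.4, 138.5, 283.6]
tcp_rot: [0.964, -0.265, 0.0, -0.0]
contact_force: [-0.1, 0.3, -0.9]
gripper_width: 21.1
```

>>> carry_out(
  motion=[1,0.4,-0.98,0,0,1,0.4,-0.98,0,0,1,0.4,-0.98,0,0,1,0.2,-0.4,0,0,1,0,0,0,0,1,0,0,0,0],
)

```text
clock: 17.4
tool_pos: [561.1, 56.3, 283.2]
tcp_rot: [0.964, -0.266, -0.0, -0.0]
contact_force: [0.6, 0.6, -1.2]
gripper_width: 21.1
```

```bash
python3 -c "
from h import *
w=manip.read_camera('wrist');ring(w,(561.3,56.6));print(manip.read_state()['tool_pos']);cv2.imwrite('pics/w6.png',w['image'])
"
```

```text
ring [557.4  59.3  36.8] n 12 rms 0.29
[560.93392021  57.21241766 283.09258819]
```

View pics/w6.png

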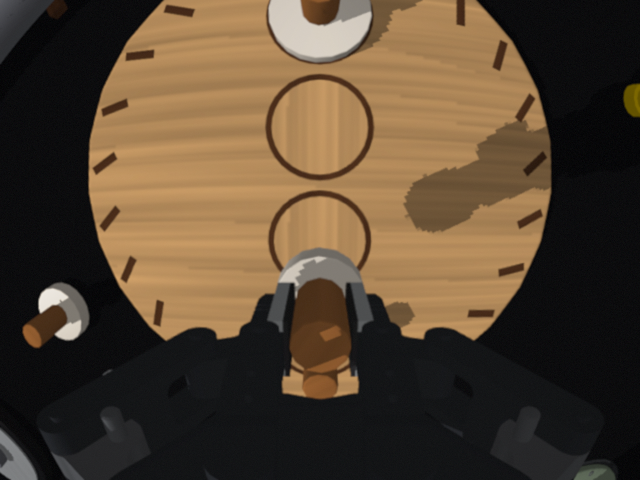

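Stamp2 is over ring 2, seen at (320,240) where ring 1 appeared before, so the placement is consistent. I'll place it and go to stamp3.

>>> carry_out(
  motion=[1,0,0,-0.7,0,1,0,0,-0.7,0,1,0,0,-0.6,0,1,0,0,-0.4,0,1,0,0,-0.26,0,1,0,0,-0.16,0,1,0,0,-0.05,0,1,0,0,0,0],
)

```text
clock: 18.12
tool_pos: [561.2, 56.9, 211.9]
tcp_rot: [0.964, -0.265, -0.0, -0.0]
contact_force: [-1.6, -0.3, 2.8]
gripper_width: 20.9
```

>>> carry_out(
  motion=[1,0,0,0,0,0.53,0,0,0,0,0.53,0,0,0,0,0.53,0,0,0,0,0.53,0,0,0.3,0,0.53,0,0,0.9,0,0.53,0,0,0.9,0,0.53,0,0,0.9,0],
)

```text
clock: 18.78
tool_pos: [561.1, 56.3, 287.5]
tcp_rot: [0.964, -0.266, -0.0, 0.0]
contact_force: [0.1, -0.8, 0.2]
gripper_width: 40.3
```

```bash
sed -i 's/>420/>300/g; s/I\[k\]<330 and I\[k\]>90/I[k]<260 and I[k]>60/' h.py; python3 -c "
from h import *
w=manip.read_camera('wrist')
print(manip.read_state()['tool_pos']);ring(w,(561.3,56.5));disc(w,(561.3,56.5),20,32);ring(w,(624.8,18.6))
"
```

```text
[562.17344834  56.10039711 291.45712264]
 ring [561.1  56.5  32.2] n 119 rms 0.25
disc [560.2  57.2] 20.3 1486
 ring [625.4  18.   32.3] n 180 rms 0.33
```

>>> carry_out(
  motion=[0.53,0.2,0.9,0.2,0,0.53,0.28,0.98,0.2,0,0.53,0.28,0.98,0,0,0.53,0.28,0.98,0,0,0.53,0.28,0.98,0,0,0.53,0.28,0.98,0,0,0.53,0.28,0.98,-0.3,0,0.53,0.28,0.98,-0.4,0],
)

```text
clock: 19.5
tool_pos: [615.6, 251.9, 279.7]
tcp_rot: [0.964, -0.265, 0.001, -0.001]
contact_force: [-0.3, -0.4, -0.8]
gripper_width: 40.2
```

>>> carry_out(
  motion=[0.53,0.25,0.98,-0.4,0,0.53,0,0.36,-0.3,0,0.53,0,0,0,0],
)

```text
clock: 19.75
tool_pos: [620.6, 286.7, 259.4]
tcp_rot: [0.965, -0.264, -0.001, 0.0]
contact_force: [-0.4, -0.4, 0.4]
gripper_width: 40.3
```

```bash
python3 -c "
from h import *
look('stamp3_center');w=manip.read_camera('wrist');disc(w,(621,284),25,14)
"
```

```text
tcp [621.  284.7 260.5] yaw -120.7 w 40.2
stamp3_center 0.6 [320. 260.] [619.1 287.2]
 disc c [621.3 286.7] rad 26.4
disc [621.3 286.6] 26.6 3536
```

>>> carry_out(
  motion=[0.53,-0.02,0.1,-0.7,0,0.53,0,0,-0.8,0,0.53,0,0,-0.8,0,0.53,0,0,-0.43,0,0.53,0,0,0,0,1,0,0,0,0,1,0,0,0,0,1,0,0,0,0],
)

```text
clock: 20.62
tool_pos: [621.4, 286.5, 194.3]
tcp_rot: [0.964, -0.265, 0.001, -0.001]
contact_force: [1.2, -1.4, 2.9]
gripper_width: 21.0
```

>>> carry_out(
  motion=[1,0,0,0,0,1,0,0,0,0,1,0,0,0.5,0,1,0,0,0.8,0,1,0,0,1,0,1,0,0,1,0,1,0.06,-0.43,0.3,0,1,0.01,-0.98,0,0],
)

```text
clock: 21.28
tool_pos: [622.9, 253.9, 286.0]
tcp_rot: [0.965, -0.263, 0.001, -0.002]
contact_force: [0.4, 0.0, -1.3]
gripper_width: 20.9
```

>>> carry_out(
  motion=[1,0.01,-0.98,0,0,1,0.01,-0.98,0,0,1,0.01,-0.98,0,0,1,0.01,-0.98,0,0,1,0.01,-0.98,0,0,1,0.01,-0.98,0,0,1,0.01,-0.98,0,0,1,0.01,-0.98,0,0],
)

```text
clock: 21.95
tool_pos: [624.4, 53.6, 283.5]
tcp_rot: [0.964, -0.266, 0.0, -0.0]
contact_force: [-0.3, -0.7, -0.4]
gripper_width: 20.7
```

>>> carry_out(
  motion=[1,0.01,-0.98,0,0,1,0,-0.5,0,0,1,0,0,0,0,1,0,0,0,0,1,0,0,0,0],
)

```text
clock: 22.37
tool_pos: [625.0, 19.3, 283.0]
tcp_rot: [0.964, -0.265, -0.0, -0.0]
contact_force: [0.5, 0.9, -1.6]
gripper_width: 20.9
```

```bash
python3 -c "
from h import *
w=manip.read_camera('wrist');ring(w,(625,18.3));print(manip.read_state()['tool_pos']);cv2.imwrite('pics/w7.png',w['image'])
"
```

```text
ring [625.   18.4  32.1] n 112 rms 0.39
[624.99152633  19.60725319 282.93489527]
```

View pics/w7.png

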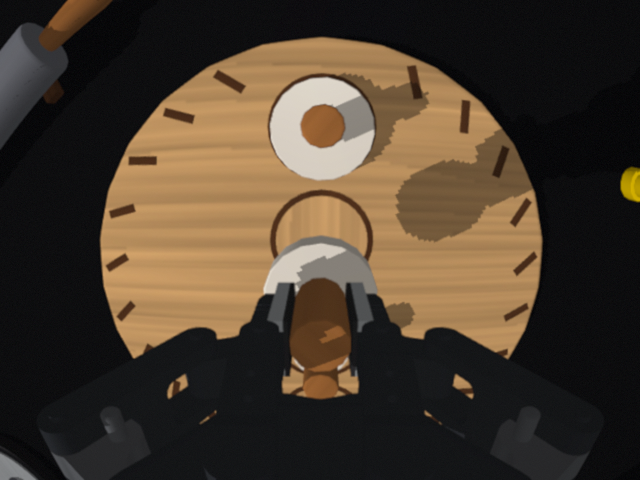

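Stamp3 is over ring 3 (ring measured at (625.0,18.4), tool commanded to (625.0,18.3)). Stamp4 at (322,127) is well centred.

>>> carry_out(
  motion=[1,0,0,-0.7,0,1,0,0,-0.7,0,1,0,0,-0.6,0,1,0,0,-0.4,0,1,0,0,-0.26,0,1,0,0,-0.16,0,1,0,0,-0.05,0,1,0,0,0,0],
)

```text
clock: 23.08
tool_pos: [625.0, 18.7, 212.3]
tcp_rot: [0.964, -0.265, -0.0, -0.0]
contact_force: [-7.3, 1.9, 10.7]
gripper_width: 20.7
```

>>> carry_out(
  motion=[1,0,0,0,0,0.53,0,0,0,0,0.53,0,0,0,0,0.53,0,0,0,0,0.53,0,0,0.3,0,0.53,0,0,0.9,0,0.53,0,0,0.9,0,0.53,0,0,0.9,0],
)

```text
clock: 23.75
tool_pos: [624.9, 18.1, 287.6]
tcp_rot: [0.964, -0.266, -0.0, 0.0]
contact_force: [-0.1, 1.2, 0.5]
gripper_width: 39.9
```

>>> carry_out(
  motion=[0.53,-0.8,-0.4,0.9,0,0.53,-0.8,-0.4,0.9,0,0.53,-0.8,-0.4,0.9,0,0.53,-0.8,-0.4,0.9,0,0.53,-0.8,-0.4,0.5,0,0.53,-0.8,-0.4,0,0,0.53,0,0,0,0,0.53,0,0,0,0],
)

```text
clock: 24.42
tool_pos: [504.5, -42.1, 389.6]
tcp_rot: [0.964, -0.266, 0.0, -0.001]
contact_force: [1.0, 0.4, 1.1]
gripper_width: 40.3
```

```bash
python3 -c "
from h import *
w=manip.read_camera('wrist');print(manip.read_state()['tool_pos'])
for c,r in [((497.8,94.4),14.5),((561.2,56.5),20),((625,18.4),25.5),((688,-19.4),31)]: ring(w,c);disc(w,c,r,32)
cv2.imwrite('pics/w8.png',w['image']);t=manip.read_camera('scene')['image'];cv2.imwrite('pics/s8.png',t)
print([onplane(manip.read_camera('top'),d['pixel'],11) for d in manip.pinpoint('top','cutter_center')])
"
```

```text
[505.164228   -41.61462145 389.2694079 ]
 ring [498.4  94.9  32.1] n 52 rms 0.22
disc [497.6  92.1] 16.3 307
 ring [562.1  56.8  32. ] n 89 rms 0.24
disc [560.1  55.9] 21.5 823
 ring [625.9  18.6  32. ] n 111 rms 0.25
disc [622.8  18.6] 26.6 1588
 ring [689.6 -17.8  34. ] n 57 rms 0.27
disc [685.9 -20.1] 32.8 2582
[]
```

View pics/w8.png

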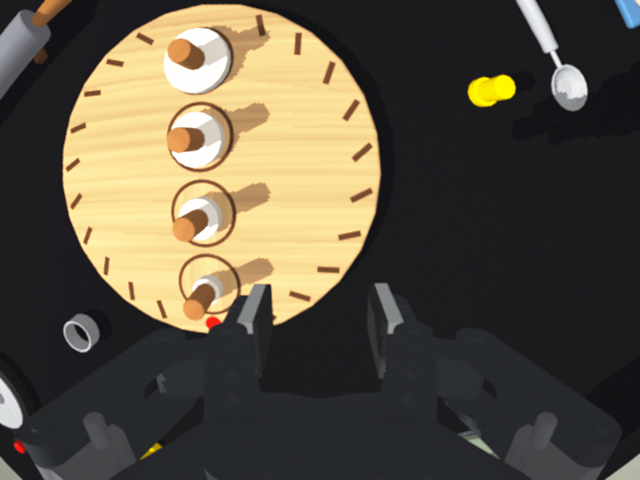

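View pics/s8.png

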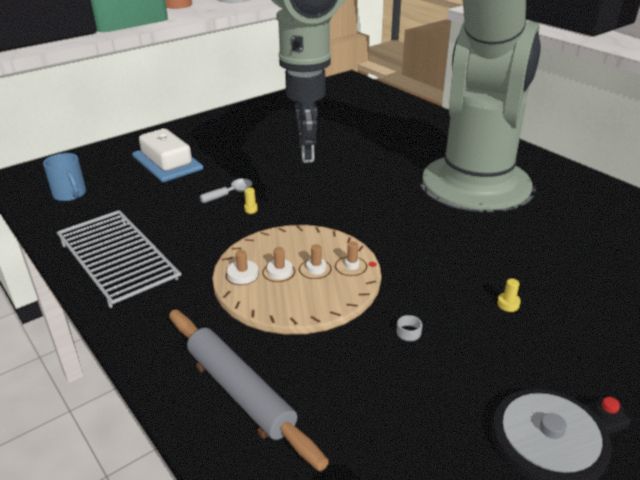

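All four stand upright in the right order, and the cutter is untouched. The oblique view is biased, so I'll check stamp3 from straight above, the same way as the others.

>>> carry_out(
  motion=[0.53,0.8,0.4,0,0,0.53,0.8,0.4,-0.5,0,0.53,0.8,0.4,-0.9,0,0.53,0.8,0.4,-0.9,0,0.53,0.8,0.4,-0.9,0,0.53,0.8,0.4,-0.9,0,0.53,0,0,0,0,0.53,0,0,0,0],
)

```text
clock: 25.23
tool_pos: [625.4, 19.0, 283.9]
tcp_rot: [0.964, -0.265, -0.001, 0.001]
contact_force: [-0.4, -0.7, 0.6]
gripper_width: 40.1
```

```bash
python3 -c "
from h import *
w=manip.read_camera('wrist');print(manip.read_state()['tool_pos'])
for c,r in [((625,18.4),25.5),((688,-19.4),31)]: ring(w,c);disc(w,c,r,32)
t=manip.read_camera('top')['image']
"
```

```text
[625.11532265  18.27050698 285.2934555 ]
 ring [624.6  18.4  32.4] n 119 rms 0.47
disc [623.8  19.2] 26.0 3134
 ring [687.7 -19.7  33.7] n 73 rms 0.51
disc [687.  -19.2] 31.1 6807
```

Every stamp is within about 1 mm of its ring centre. The gripper is clear above the stamps, so I'll move it away and hand in.

>>> carry_out(
  motion=[0.53,-0.5,-0.4,0.9,0,0.53,-0.8,-0.4,0.9,0,0.53,-0.8,-0.4,0.9,0,0.53,-0.8,-0.4,0.5,0,0.53,-0.3,-0.2,0,0,0.53,0,0,0,0,0.53,0,0,0,0],
)

```text
clock: 25.92
tool_pos: [545.1, -26.6, 366.6]
tcp_rot: [0.964, -0.265, 0.0, -0.001]
contact_force: [0.3, 1.1, 0.9]
gripper_width: 40.0
```

```bash
python3 -c "
from plant import manip
print(manip.sign_off())"
```

```text
the job is handed in; nothing more can be done
None
```

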